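Hang, slide and press home a chassis access cover with a quarter-turn fastener

ROBOT

A 6-joint arm with a two-finger parallel gripper is mounted at the origin on a cart in front of the work surface, level with it; the furniture and walls round the work are solid. World frame = base frame: x ahead of the robot, y to its left, z up, the work surface at z = 0. Lengths are in mm, angles in rad, forces in N, time in s.
With the tool pointing down it reaches from about 350 to 850 mm from the base axis. Payload 8.1 kg.
Tool frame: the origin (TCP) lies at the very end of the fingers, on their centre line; the grasp point (between the pads) lies 19 mm behind it; z points along the fingers, y is the line along which they close (so a half turn about z gives the same grasp; the last joint's range is limited). The gripper opens to 93 mm and grips with 3 to 60 N. Pads are 15 mm wide; open, the fingers measure 128 mm over their backs; the gripper's body (75 mm by 188 mm) begins 65 mm behind the grasp point.
Start: joints at [-1.235, 0.13, 1.488, -0, 1.523, -0.085], TCP at [245.114, -547.653, 218.635] pointing down, gripper open.
Joint ranges: [-2.96, 2.96], [-0.89, 2.26], [0.02, 2.5], [-1.34, 4.48], [0, 2.73], [-2.66, 2.66]. Speed limits (rad/s): [2.39, 2.39, 2.79, 3.14, 3.14, 3.14].

INTERFACE

Orientations are given as a unit quaternion [x, y, z, w].
In Python, from cell import arm gives the robot as it stands.
- The arm moves only by the shell command python3 -m pendant 'ROWS'. ROWS is JSON, a list of rows, each an object of numbers: "dx", "dy", "dz": the shift along the tool's x, y, z in units of 50 mm (1.0 is 50 mm); "turn": the turn about the tool's z in units of 8 degrees (1.0 is 8 degrees); "hand": the opening, from 0 (shut) to 1 (fully open). A call has 1 to 12 rows; each row is the pose to reach, as a shift and turn from the pose commanded when the call began, along the tool's axes at that moment; what a row does not reach only later rows make up. A row lasts 1/10 s, in which the tool goes at most 50 mm and 8.59 degrees, less where a joint would pass 70% of its speed; a pose out of reach is approached as far as the arm can. A call with a gripper value outside its range is refused whole. The fingers move at their own pace and stop on an object; the grip force is fixed at half the most. Time passes only in rows, so rows that repeat a pose let the fingers close. It gives the time, the measured TCP pose, the force, the opening and the grip force at its end, in the units of the state.
- arm.get_state(): the state, without advancing time (a new reading comes with each control period).
- arm.get_image(name): name is "side" or "top"; returns (picture, depth): 384x512x3 uint8, red, green, blue; 384x512 float32, mm along the optical axis (not along the pixel's ray), 0 where there is no reading.
- arm.camera_model(name): a dict with "fx", "fy", "cx", "cy" (pixels), "view" (4x4, takes a point from world to camera coordinates). Camera axes: x right, y down, z forward; pixel columns grow to the right and rows downward; lengths in mm; the calibration is good to about 2 mm. A picture is of the moment at which its call begins. camera_model takes no time and is no camera call.
- arm.sign_off(): hands the job in; it is judged then, once.
The state is a dict: "t": time; "joint_positions": joint angles; "qd": joint speeds; "joint_efforts": joint torques, N m; "position": TCP position; "eef_rot": TCP orientation; "force": force on the tool from outside, world axes, zero at the start; "moment": the same for the moment, N m; "width": finger opening in mm; "finger_force": force on a finger pad.
Only numpy, scipy, OpenCV 4.12 (cv2) and the standard library are available. Lean on these libraries where they do the work, as an engineer would, in place of code of your own. Each camera call takes 0.05 s, during which the arm holds its last target. There are 200 camera calls.

TASK

Lift the loose blue access cover by its black wing fastener, hook its rear over the steel rail in the open left part of the grey chassis, and slide it right along the rail, under the keeper, until it meets the stop at the orange mark. Only then turn the wing clockwise into line with the orange lines on the cover (its key then fits the slot beneath) and press the cover down flush on the front wall against the sprung sill, finishing while your fingers still hold it pressed there, not letting go. Leave the solder reel, the tin and the amber screwdriver alone.

Things in the scene. Friction and masses are not known exactly. Their poses are not given: they have to be found in the camera images.
- chassis: open grey box fixed on the desk, 142 (x) x 252 (y) x 84 mm high. Origin: centre of underside; x to its rear (away from robot), y to its left, z up. Front wall x -68 to -56, top at 84. A steel rail, diameter 8, runs along y at x = +46, axis z = 80. Stop cheek at its right end: face at y = -97. Left bay: deck at z = 60, free above but for rail and sill.
- home (a point): point of the chassis (x 0, y -45, z 84 mm in its frame) where point cover_plate is when the cover is home and flush. The orange mark on the front wall is at this y; the cover's right edge is then within 2 mm of the stop cheek
- rail_start (a point): point on top of the rail (chassis x +46, y +35, z 84 mm), a good place to hook the cover on: point cover_hook goes here, 80 mm left of home. The rail is open from the keeper to a small block at y = +106 mm
- keeper (a point): left end of the dark keeper plate, on its underside over the rail (chassis x +46, y -58, z 100 mm). It runs from here to the right end, x 40 to 66 mm, 4 mm thick: the cover's rear cannot be lowered there, only slid in beneath it (16 mm between rail top and keeper, cover plate 4 mm)
- slot (a point): middle of the slot in the aluminium receptacle under the cover's home, at its top face (chassis x 0, y -45, z 71 mm). Receptacle 48 (x) x 44 (y) mm; slot 36 mm along chassis x, 13 mm in y. The key passes over its top while the cover plate's underside is higher than 88 mm above the chassis's underside
- sill (a joint): black rubber sill behind the front wall (chassis x -54.5 to -46.5, whole length), sprung up, m: 0 = up, top 14 mm above the front wall; 0.014 = level with the wall. Pushes up 1.5 N at 0, 5 N at 0.014; pressing the cover flush at the wing takes about 8 to 10 N. Not pressed, the cover's front stands up on it
- cover: loose blue cover, about 0.2 kg; plate x -64 to +58, y +-50 mm, 4 thick. Origin: on the fastener's axis at the folds' lowest edge; x to its rear, y left, z up. Starts standing on the desk on rear tabs and front fold (x -38 to -34), which hang 20 mm below the plate; plate underside z = 20, top 24. Two orange lines along x on top mark the slot direction. Home and flush: axes parallel to the chassis's
- cover_plate (a point): centre of the cover plate's underside, on the fastener's axis (cover x 0, y 0, z 20 mm)
- cover_hook (a point): point between the cover's rear hook tabs, on the plate's underside (cover x +46, y 0, z 20 mm); on top of the rail when hooked. Two pairs of tabs at y = +-35 mm, 26 mm wide, 20 mm deep, faces at cover x 39 and 53: the 8 mm rail fits between with 3 mm play each side
- cover_front (a point): point at the cover's front edge, plate underside (cover x -62, y 0, z 20 mm); level with the front wall's top when flush
- fastener (a joint): angle of the wing in the cover, rad, anticlockwise from above: 0 = wing and key in line with orange lines and slot. Starts 0.8 to 1.3, limits -0.25 and 1.65, no detent. Friction 0.06 N m: keeps its angle while the cover is carried by it. Key under the plate: bar 26 x 6 mm parallel to the wing, lower face at cover z 3 mm; askew it strikes the receptacle and the cover stays up
- wing (a point): grasp point on the wing fastener, on its turning axis, 28 mm above the plate's underside; its axes turn with the wing. Black bar 36 mm long (point x) x 10 mm thick (point y) x 26 mm high, from 8 to 34 mm above the plate's top face; white line on top along the bar
- reel: yellow and grey solder reel, 41 mm diameter, 36 mm high, standing; leave alone
- tin: small white round tin, 44 mm diameter, 19 mm high; leave alone
- driver: screwdriver with amber handle, 137 mm long, lying near the desk's front edge; leave alone
Not all that is in view belongs to the job. There is more than one size of the cover; the job needs the larger.

How it is judged:
By the outcome, as a careful person would: the job done as asked, in the order asked, and still so for the second after the job is handed in, while the arm keeps its last pose, push and grip.
It also fails if it takes over 53 s, if anything falls off the work surface, if the arm or the gripper's body presses on something with over 40 N, if the wrist force passes 120 N, or if a joint passes its speed limit or range.

## Working session

There is one attempt and no reset: what is moved stays moved. The work goes in short steps, Python scripts to look and compute and a shell command to move; the robot and the scene stay as the last step left them, time stands still between calls to the robot, and variables do not carry over. Pictures are saved under pics/ and viewed, at most 10 in all, crops included, and the job is handed in when it is done.

```bash
ls; mkdir -p pics; python3 - <<'E'
from cell import arm
import cv2,numpy as np
s=arm.get_state();print(s)
for n in("top","side"):
    p,d=arm.get_image(n);cv2.imwrite(f"pics/{n}0.png",p[:,:,::-1]);np.savez(f"pics/{n}0.npz",p=p,d=d)
    print(n,arm.camera_model(n))
E
```

```text
pics
{'t': 0.0, 'joint_positions': array([-1.23536842e+00,  1.31164137e-01,  1.48928125e+00,  2.40438245e-05,
        1.52303058e+00, -8.54311846e-02]), 'qd': array([ 0.00205783, -0.00139792,  0.00020865,  0.00030294,  0.00127116,
        0.00035787]), 'joint_efforts': array([ 5.23062988e-05, -5.59837067e+01, -4.91763926e+01,  7.67787010e-02,
        3.56096460e-02, -1.78631944e-04]), 'position': array([ 244.94534787, -547.08383167,  217.58461731]), 'eef_rot': array([ 9.77940970e-01,  2.08879323e-01, -1.05485432e-04, -9.35807887e-04]), 'force': array([ 0.1423438 , -0.02156453, -0.13130608]), 'moment': array([ 0.02595978, -0.0416905 ,  0.01458961]), 'finger_force': 0.0, 'width': 92.47308684979478}
top {'fx': 348.62211904064134, 'fy': 348.62211904064134, 'cx': 258.0934525375212, 'cy': 188.58927328550615, 'view': array([[-3.78927109e-03, -9.99914639e-01,  1.25042546e-02,
        -4.16943197e+01],
       [-9.95703951e-01,  2.61585912e-03, -9.25570065e-02,
         6.14829521e+02],
       [ 9.25163963e-02, -1.28012593e-02, -9.95628869e-01,
         9.64171129e+02],
       [ 0.00000000e+00,  0.00000000e+00,  0.00000000e+00,
         1.00000000e+00]])}
side {'fx': 491.0063574750391, 'fy': 491.0063574750391, 'cx': 259.46110043450346, 'cy': 184.87116918332487, 'view': array([[ 9.81165615e-01, -1.93052559e-01, -6.68922870e-03,
        -6.10216883e+02],
       [-1.33790729e-01, -6.54181073e-01, -7.44410615e-01,
         1.23301011e+02],
       [ 1.39334407e-01,  7.31285056e-01, -6.67688618e-01,
         1.24926179e+03],
       [ 0.00000000e+00,  0.00000000e+00,  0.00000000e+00,
         1.00000000e+00]])}
```

View pics/top0.png

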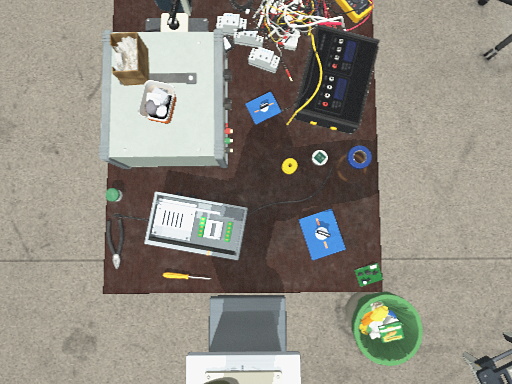

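View pics/side0.png

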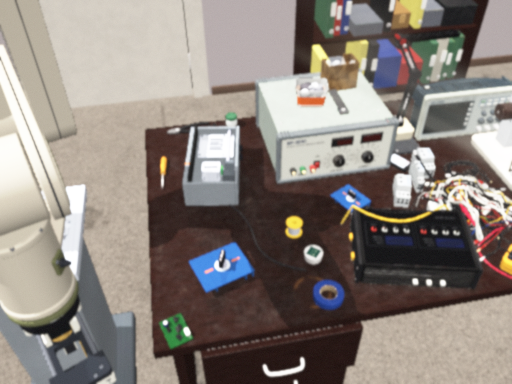

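The top view shows the large blue cover at about (322,234), the chassis at (197,226) and the small decoy cover at (264,108). The reel is at (290,166), the tin at (319,157) and the driver at (187,276). Next I'll zoom in and measure.

```bash
cat > h.py <<'E'
from cell import arm
import cv2,numpy as np
def load(n,k=0):
    z=np.load(f"pics/{n}{k}.npz");return z['p'],z['d']
def snap(n,k):
    p,d=arm.get_image(n);cv2.imwrite(f"pics/{n}{k}.png",p[:,:,::-1]);np.savez(f"pics/{n}{k}.npz",p=p,d=d);return p,d
def ray(n,u,v):
    m=arm.camera_model(n);V=m['view'];R=V[:3,:3];o=-R.T@V[:3,3]
    return o,R.T@np.array([(u-m['cx'])/m['fx'],(v-m['cy'])/m['fy'],1])
def onz(n,u,v,z):
    o,r=ray(n,u,v);return o+r*(z-o[2])/r[2]
def deproj(n,d,mask):
    v,u=np.nonzero(mask&(d>0));o,_=ray(n,0,0);m=arm.camera_model(n)
    c=np.stack([(u-m['cx'])/m['fx'],(v-m['cy'])/m['fy'],np.ones(len(u))],1)*d[v,u][:,None]
    return o+c@m['view'][:3,:3],u,v
def proj(n,P):
    m=arm.camera_model(n);c=m['view'][:3,:3]@np.asarray(P,float)+m['view'][:3,3]
    return m['fx']*c[0]/c[2]+m['cx'],m['fy']*c[1]/c[2]+m['cy']
E
python3 - <<'E'
from h import *
p,d=load("top");hsv=cv2.cvtColor(p,cv2.COLOR_RGB2HSV)
# cover
m=((cv2.inRange(hsv,(95,120,80),(125,255,255))>0));m[:195]=0;m[:,:285]=0;m[265:]=0
c=max(cv2.findContours(m.astype(np.uint8),0,1)[0],key=cv2.contourArea)
q=cv2.boxPoints(cv2.minAreaRect(c));W=np.array([onz("top",*a,24)[:2] for a in q]);print("cover box",q.round(1).tolist(),W.round(1).tolist(),[np.linalg.norm(W[i]-W[i-1]).round(1) for i in range(4)],W.mean(0).round(1))
P,u,v=deproj("top",d,m);print("cover z",np.percentile(P[:,2],[5,50,95]))
# chassis: points z 70..95 in region
r=np.zeros(d.shape,bool);r[185:265,135:255]=1
P,u,v=deproj("top",d,r);k=(P[:,2]>77)&(P[:,2]<92)
mm=np.zeros(d.shape,np.uint8);mm[v[k],u[k]]=1
c=max(cv2.findContours(mm,0,1)[0],key=cv2.contourArea);print(cv2.contourArea(c))
pts=P[k][:,:2].astype(np.float32)
b=cv2.minAreaRect(pts);print("chassis",b,cv2.boxPoints(b).round(1).tolist(), np.percentile(P[k][:,2],[10,50,90]))
A=cv2.resize(p[180:270,135:255],None,fx=6.6,fy=6.6,interpolation=2);cv2.imwrite("pics/c1.png",A[:,:,::-1])
B=cv2.resize(p[200:270,285:360],None,fx=5,fy=5,interpolation=2)
s,_=load("side");C=cv2.resize(s[235:300,180:265],None,fx=5,fy=5,interpolation=2)
H=350;B=cv2.resize(B,(375,350));C=cv2.resize(C,(420,350))
cv2.imwrite("pics/c2.png",np.hstack([B,C])[:,:,::-1])
E
```

```text
cover box [[298.0, 219.0], [331.6000061035156, 207.8000030517578], [345.29998779296875, 248.89999389648438], [311.70001220703125, 260.1000061035156]] [[528.0, -156.9], [559.5, -253.4], [443.4, -289.5], [412.7, -193.8]] [np.float64(121.1), np.float64(101.5), np.float64(121.6), np.float64(100.5)] [ 485.9 -223.4]
cover z [20.15292703 23.35694758 26.17512624]
4937.0
chassis ((512.6441040039062, 122.25743865966797), (252.26744079589844, 142.23526000976562), 79.58843994140625) [[419.8999938964844, 11.100000381469727], [559.7999877929688, -14.699999809265137], [605.4000244140625, 233.5], [465.5, 259.20001220703125]] [80.71894385 83.16941626 85.33009726]
```

View pics/c1.png

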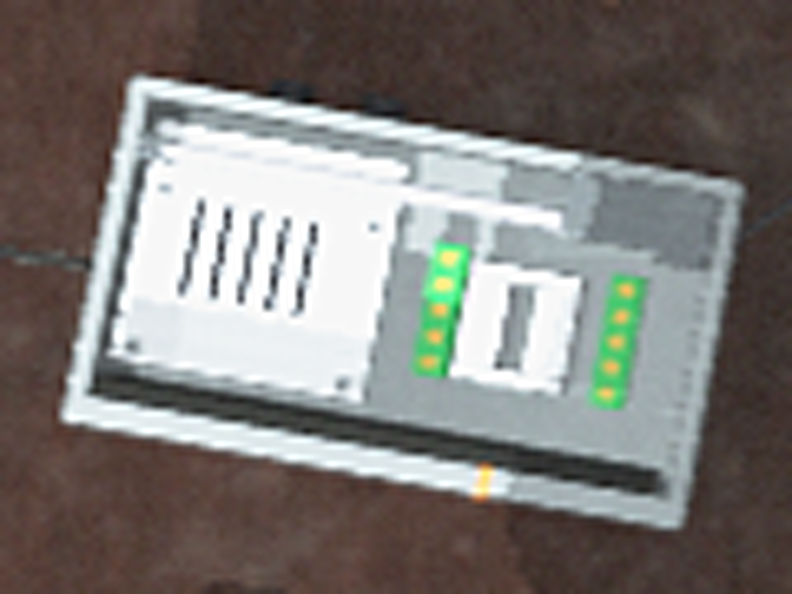

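View pics/c2.png

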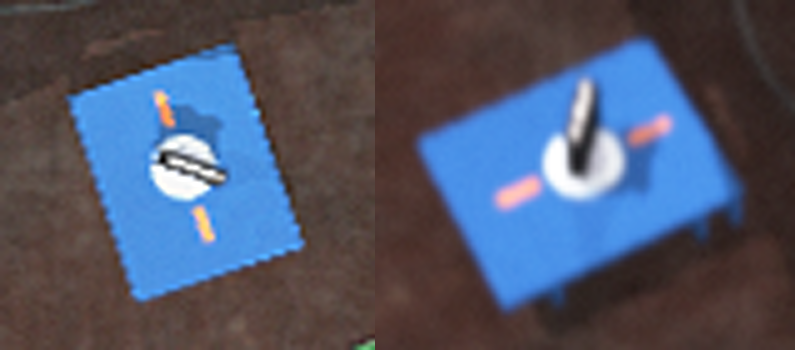

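The chassis measures 252.3 x 142.2 mm in the depth data, with centre (512.6,122.3) and yaw -10.4°. The cover measures 121 x 101 mm. Its tabs show on the world +x side in the side crop at (700-735,210), so its rear faces +x and its yaw is about +17°. The wing stands at roughly 72° world. I'll refine the wing and plan the approach.

```bash
cat >> h.py <<'E'
from scipy.spatial.transform import Rotation as R_
CH=np.array([512.6,122.3]);CY=-10.42
def rot(a): a=np.radians(a);return np.array([[np.cos(a),-np.sin(a)],[np.sin(a),np.cos(a)]])
def ch(x,y): return CH+rot(CY)@np.array([x,y])
def inch(p): return rot(CY).T@(np.asarray(p)[:2]-CH)
def tool():
    s=arm.get_state();R=R_.from_quat(s['eef_rot']).as_matrix();return s,R,np.degrees(np.arctan2(R[1,0],R[0,0]))
def go(p,yaw):
    s,R,y=tool();d=R.T@(np.asarray(p,float)-s['position'])/50
    print("t %.1f pos %s yaw %.2f -> dx %.3f dy %.3f dz %.3f turn %.3f | q %s"%(s['t'],s['position'].round(1),y,*d,(y-yaw)/8,s['joint_positions'].round(2)))
E
python3 - <<'E'
from h import *
ax=np.array([485.9,-223.4])+rot(17.25)@np.array([3,0]);print("axis from box",ax)
for n,(a,b,c,e) in dict(top=(210,255,295,350),side=(235,295,185,260)).items():
    p,d=load(n);r=np.zeros(d.shape,bool);r[a:b,c:e]=1
    P,u,v=deproj(n,d,r);k=(P[:,2]>42)&(P[:,2]<64)&(np.hypot(*(P[:,:2]-ax).T)<30);Q=P[k]
    C=np.cov(Q[:,:2].T);w,V=np.linalg.eigh(C)
    print(n,k.sum(),Q.mean(0).round(1),"zmax",Q[:,2].max().round(1),"ang",np.degrees(np.arctan2(V[1,1],V[0,1])),np.sqrt(w))
p,d=load("top");hsv=cv2.cvtColor(p,cv2.COLOR_RGB2HSV)
# orange lines -> cover yaw and axis
m=cv2.inRange(hsv,(3,90,150),(22,255,255));m[:210]=0;m[262:]=0;m[:,:295]=0;m[:,350:]=0
v,u=np.nonzero(m);P=np.array([onz("top",a,b,24)[:2] for a,b in zip(u,v)]);print(len(u))
f=P[:,0]>ax[0];A,B=P[f].mean(0),P[~f].mean(0);print("orange",A,B,(A+B)/2,np.degrees(np.arctan2(*(A-B)[::-1])))
go([ax[0],ax[1],120],72)
E
```

```text
axis from box [ 488.76505983 -222.51037528]
top 51 [ 489.3 -221.9   56.5] zmax 61.6 ang 71.12360666132231 [ 2.90325618 10.63136211]
side 91 [ 489.3 -227.5   55.1] zmax 62.8 ang 67.86936352683287 [ 3.2313553  11.31310358]
18
orange [ 520.72345822 -212.28370226] [ 455.21639496 -233.66310388] [ 487.96992659 -222.97340307] 18.075019657518762
t 0.1 pos [ 244.9 -547.2  217.7] yaw 24.11 -> dx 7.104 dy -3.931 dz 1.961 turn -5.986 | q [-1.24  0.13  1.49 -0.    1.52 -0.09]
```

```bash
python3 -m pendant '[{"dx":0.7,"dy":-0.4,"dz":0.1,"turn":-0.6,"hand":1},{"dx":1.5,"dy":-0.8,"dz":0.3,"turn":-1.2,"hand":1},{"dx":2.3,"dy":-1.2,"dz":0.5,"turn":-1.9,"hand":1},{"dx":3.1,"dy":-1.7,"dz":0.7,"turn":-2.6,"hand":1},{"dx":3.9,"dy":-2.1,"dz":0.9,"turn":-3.3,"hand":1},{"dx":4.7,"dy":-2.6,"dz":1.1,"turn":-4,"hand":1},{"dx":5.5,"dy":-3,"dz":1.3,"turn":-4.6,"hand":1},{"dx":6.3,"dy":-3.5,"dz":1.5,"turn":-5.3,"hand":1},{"dx":6.8,"dy":-3.75,"dz":1.7,"turn":-5.7,"hand":1},{"dx":7.1,"dy":-3.93,"dz":1.9,"turn":-6.1,"hand":1},{"dx":7.1,"dy":-3.93,"dz":1.95,"turn":-6.1,"hand":0.6},{"dx":7.1,"dy":-3.93,"dz":1.95,"turn":-6.1,"hand":0.6}]'
python3 - <<'E'
from h import *
snap("side",1);p,d=snap("top",1)
cv2.imwrite("pics/c3.png",np.hstack([cv2.resize(load("top",1)[0][180:290,270:390],(400,367)),cv2.resize(load("side",1)[0][190:310,150:281],(400,367))])[:,:,::-1])
go([488.8,-222.3,32],70.5)
E
```

```text
t: 1.3
position: [488.2, -223.0, 120.3]
eef_rot: [0.804, 0.594, -0.001, -0.001]
force: [0.2, -0.8, 0.3]
width: 81.3
finger_force: 0.0
t 1.4 pos [ 488.5 -224.1  121.4] yaw 72.81 -> dx 0.038 dy -0.005 dz 1.788 turn 0.288 | q [-0.53  0.03  1.78 -0.    1.34 -0.23]
```

View pics/c3.png

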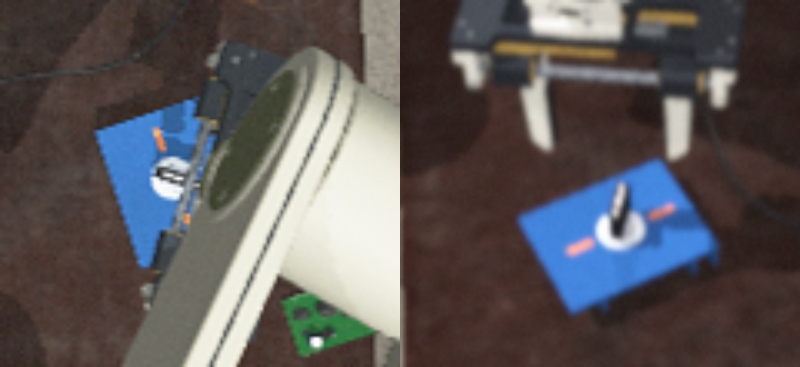

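The open fingers straddle the wing squarely: in the side crop, finger tips at (540,150) and (678,155), wing at (620,210). I'll descend and grip.

```bash
python3 -m pendant '[{"dx":0.04,"dz":0.5,"turn":0.3,"hand":0.6},{"dx":0.04,"dz":1.0,"turn":0.3,"hand":0.6},{"dx":0.04,"dz":1.4,"turn":0.3,"hand":0.6},{"dx":0.04,"dz":1.7,"turn":0.3,"hand":0.6},{"dx":0.04,"dz":1.82,"turn":0.3,"hand":0.6},{"dx":0.04,"dz":1.82,"turn":0.3,"hand":0.6},{"dx":0.04,"dz":1.82,"turn":0.3,"hand":0},{"dx":0.04,"dz":1.82,"turn":0.3,"hand":0},{"dx":0.04,"dz":1.82,"turn":0.3,"hand":0},{"dx":0.04,"dz":1.82,"turn":0.3,"hand":0},{"dx":0.04,"dz":1.82,"turn":0.3,"hand":0},{"dx":0.04,"dz":1.82,"turn":0.3,"hand":0}]'
python3 - <<'E'
from h import *
go([488.8,-222.3,160],70.5)
E
```

```text
t 1.4 pos [ 488.5 -224.1  121.4] yaw 72.81 -> dx 0.037 dy -0.005 dz -0.772 turn 0.288 | q [-0.53  0.03  1.78 -0.    1.34 -0.23]invalid input at $[0]: expected keys dx, dy, dz, turn, hand
```

```bash
python3 -m pendant '[{"dx":0.04,"dy":0,"dz":0.5,"turn":0.3,"hand":0.6},{"dx":0.04,"dy":0,"dz":1.0,"turn":0.3,"hand":0.6},{"dx":0.04,"dy":0,"dz":1.4,"turn":0.3,"hand":0.6},{"dx":0.04,"dy":0,"dz":1.7,"turn":0.3,"hand":0.6},{"dx":0.04,"dy":0,"dz":1.82,"turn":0.3,"hand":0.6},{"dx":0.04,"dy":0,"dz":1.82,"turn":0.3,"hand":0.6},{"dx":0.04,"dy":0,"dz":1.82,"turn":0.3,"hand":0},{"dx":0.04,"dy":0,"dz":1.82,"turn":0.3,"hand":0},{"dx":0.04,"dy":0,"dz":1.82,"turn":0.3,"hand":0},{"dx":0.04,"dy":0,"dz":1.82,"turn":0.3,"hand":0},{"dx":0.04,"dy":0,"dz":1.82,"turn":0.3,"hand":0},{"dx":0.04,"dy":0,"dz":1.82,"turn":0.3,"hand":0}]'
python3 - <<'E'
from h import *
go([488.8,-222.3,160],70.5)
E
```

```text
t: 2.6
position: [489.8, -221.5, 30.5]
eef_rot: [0.817, 0.577, 0.0, 0.0]
force: [1.2, 0.4, 1.9]
width: 19.3
finger_force: 30.0
t 2.6 pos [ 489.8 -221.5   30.5] yaw 70.51 -> dx -0.022 dy -0.011 dz -2.590 turn 0.002 | q [-0.52  0.14  1.84  0.    1.16 -0.18]
```

```bash
python3 -m pendant '[{"dx":0,"dy":0,"dz":0,"turn":0,"hand":0},{"dx":0,"dy":0,"dz":0,"turn":0,"hand":0},{"dx":0,"dy":0,"dz":0,"turn":0,"hand":0}]'
python3 - <<'E'
from h import *
snap("side",2)
cv2.imwrite("pics/c4.png",cv2.resize(load("side",2)[0][200:310,150:281],None,fx=5.4,fy=5.4,interpolation=2)[:,:,::-1])
E
```

```text
t: 2.9
position: [489.8, -221.5, 30.5]
eef_rot: [0.817, 0.577, 0.0, 0.0]
force: [0.3, 0.4, 4.1]
width: 19.4
finger_force: 30.0
```

View pics/c4.png

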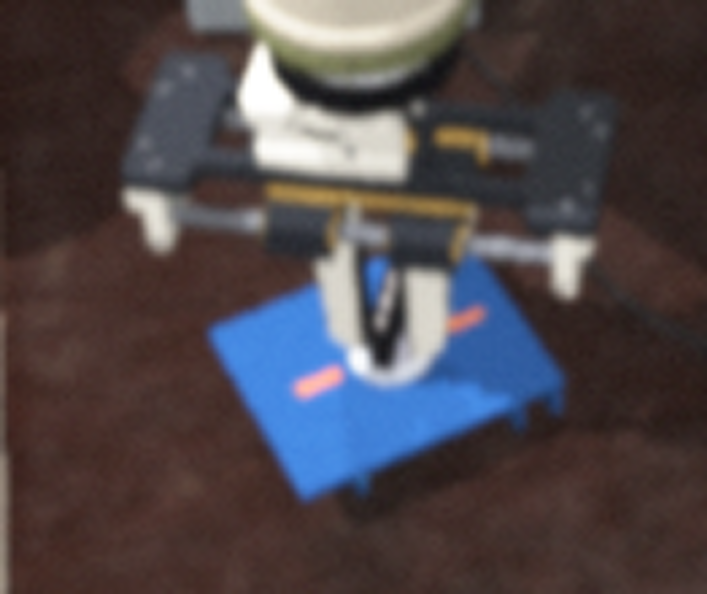

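The fingertips have closed on the white hub (19 mm wide) instead of the bar: in the crop, a gap shows beside the wing's white line at (388,300). I'll open, raise 4 mm and close again.

```bash
python3 -m pendant '[{"dx":0,"dy":0,"dz":0,"turn":0,"hand":0.5},{"dx":0,"dy":0,"dz":0,"turn":0,"hand":0.5},{"dx":-0.02,"dy":0,"dz":-0.04,"turn":0,"hand":0.5},{"dx":-0.02,"dy":0,"dz":-0.09,"turn":0,"hand":0.5},{"dx":-0.02,"dy":0,"dz":-0.09,"turn":0,"hand":0},{"dx":-0.02,"dy":0,"dz":-0.09,"turn":0,"hand":0},{"dx":-0.02,"dy":0,"dz":-0.09,"turn":0,"hand":0},{"dx":-0.02,"dy":0,"dz":-0.09,"turn":0,"hand":0},{"dx":-0.02,"dy":0,"dz":-0.09,"turn":0,"hand":0},{"dx":-0.02,"dy":0,"dz":-0.09,"turn":0,"hand":0},{"dx":-0.02,"dy":0,"dz":-0.09,"turn":0,"hand":0}]'
```

```text
t: 4.05
position: [489.1, -222.3, 34.6]
eef_rot: [0.817, 0.577, -0.0, -0.0]
force: [0.1, -0.3, -0.0]
width: 9.4
finger_force: 30.0
```

```bash
python3 -m pendant '[{"dx":0,"dy":0,"dz":-0.2,"turn":0,"hand":0},{"dx":0,"dy":0,"dz":-0.6,"turn":0,"hand":0},{"dx":0,"dy":0,"dz":-1.2,"turn":0,"hand":0},{"dx":0,"dy":0,"dz":-1.8,"turn":0,"hand":0},{"dx":0,"dy":0,"dz":-2.4,"turn":0,"hand":0},{"dx":0,"dy":0,"dz":-2.5,"turn":0,"hand":0},{"dx":0,"dy":0,"dz":-2.5,"turn":0,"hand":0}]'
cat >> h.py <<'E'
def coverview(k,zt):
    # cover top plane height zt; returns yaw, plate-centre from both views when visible
    for n in("top","side"):
        p,d=snap(n,k);hsv=cv2.cvtColor(p,cv2.COLOR_RGB2HSV);m=cv2.inRange(hsv,(98,110,60),(118,255,255))>0
        P,u,v=deproj(n,d,m);g=(abs(P[:,2]-zt)<9)&(P[:,0]<640)&(P[:,0]>330);
        mm=np.zeros(d.shape,np.uint8);mm[v[g],u[g]]=1;mm=cv2.morphologyEx(mm,cv2.MORPH_OPEN,np.ones((2,2)))
        Q=np.array([onz(n,a,b,zt)[:2] for b,a in np.argwhere(mm)],np.float32)
        if len(Q)<60: print(n,"few");continue
        b=cv2.minAreaRect(Q);c=cv2.boxPoints(b);e=c[1]-c[0];f=c[2]-c[1]
        if np.hypot(*f)>np.hypot(*e):e,f=f,e
        a=np.degrees(np.arctan2(e[1],e[0]));a=(a+90)%180-90
        A=np.c_[P[g][:,:2],np.ones(g.sum())];pl=np.linalg.lstsq(A,P[g][:,2],rcond=None)[0]
        print(n,len(Q),"centre",np.array(b[0]).round(1),"size",np.hypot(*e).round(1),np.hypot(*f).round(1),"yaw",a.round(2),"z",np.median(P[g][:,2]).round(1),"slope",pl[:2].round(3))
E
python3 - <<'E'
from h import *
s,R,y=tool();print(s['position'],y,s['width'],s['force'],s['moment'])
coverview(3,s['position'][2]-10.6)
x=ch(0,35);print("rail",x);go([*x,160],CY+53)
E
```

```text
t: 4.75
position: [489.8, -222.7, 160.9]
eef_rot: [0.817, 0.577, 0.001, 0.001]
force: [0.4, 0.5, -2.3]
width: 9.6
finger_force: 30.0
[ 489.83952079 -222.73312455  160.85351779] 70.50802103674705 9.559258005082468 [ 0.37540717  0.52253743 -2.30604912] [-0.0653421  -0.10822619 -0.0113823 ]
top 653 centre [ 491.5 -224.1] size 105.8 99.0 yaw 18.05 z 149.5 slope [ 0.002 -0.006]
side 1411 centre [ 488.4 -229.4] size 122.5 102.7 yaw 17.51 z 149.9 slope [-0.001  0.002]
rail [518.93018629 156.72279392]
t 4.8 pos [ 488.3 -221.8  158. ] yaw 70.51 -> dx 7.342 dy -1.949 dz -0.033 turn 3.491 | q [-0.52 -0.    1.74 -0.    1.41 -0.18]
```

```bash
python3 -m pendant '[{"dx":0.3,"dy":-0.1,"dz":0,"turn":0.2,"hand":0},{"dx":0.9,"dy":-0.25,"dz":0,"turn":0.5,"hand":0},{"dx":1.6,"dy":-0.43,"dz":0,"turn":0.8,"hand":0},{"dx":2.3,"dy":-0.61,"dz":0,"turn":1.1,"hand":0},{"dx":3.0,"dy":-0.8,"dz":0,"turn":1.4,"hand":0},{"dx":3.7,"dy":-1.0,"dz":0,"turn":1.75,"hand":0},{"dx":4.4,"dy":-1.17,"dz":0,"turn":2.1,"hand":0},{"dx":5.1,"dy":-1.36,"dz":0,"turn":2.45,"hand":0},{"dx":5.8,"dy":-1.54,"dz":0,"turn":2.8,"hand":0},{"dx":6.4,"dy":-1.7,"dz":0,"turn":3.1,"hand":0},{"dx":6.9,"dy":-1.84,"dz":0,"turn":3.3,"hand":0},{"dx":7.2,"dy":-1.92,"dz":0,"turn":3.49,"hand":0}]'
python3 -m pendant '[{"dx":0.1,"dy":-0.03,"dz":0,"turn":0,"hand":0},{"dx":0.1,"dy":-0.03,"dz":0,"turn":0,"hand":0},{"dx":0.1,"dy":-0.03,"dz":0,"turn":0,"hand":0}]'
python3 - <<'E'
from h import *
s,R,y=tool();print(s['position'],y,s['width'],s['force'])
coverview(4,s['position'][2]-10.6)
x=ch(0,35);go([*x,116],CY+53)
c=load("top",4)[0];e=load("side",4)[0]
cv2.imwrite("pics/c5.png",np.hstack([cv2.resize(c[165:275,130:260],(400,338)),cv2.resize(e[90:220,150:280],(338,338))])[:,:,::-1])
E
```

```text
t: 6.05
position: [517.2, 150.9, 157.0]
eef_rot: [0.932, 0.363, -0.002, -0.001]
force: [-0.4, -0.1, -1.8]
width: 9.8
finger_force: 30.0
t: 6.35
position: [521.0, 152.7, 158.6]
eef_rot: [0.932, 0.363, -0.001, 0.0]
force: [0.8, -0.1, -1.7]
width: 10.0
finger_force: 30.0
[520.95071671 152.68797433 158.59856233] 42.6006174194894 9.979337491639184 [ 0.75292378 -0.12942355 -1.74191176]
top 616 centre [516.8 127.6] size 136.6 67.0 yaw 10.29 z 147.7 slope [-0.002 -0.001]
side 669 centre [519.9 146.7] size 120.8 98.1 yaw -8.92 z 150.1 slope [-0.     0.004]
t 6.5 pos [521.2 152.5 159.2] yaw 42.55 -> dx 0.023 dy -0.093 dz 0.864 turn -0.004 | q [ 0.19  0.01  1.72 -0.    1.41  1.02]
```

View pics/c5.png

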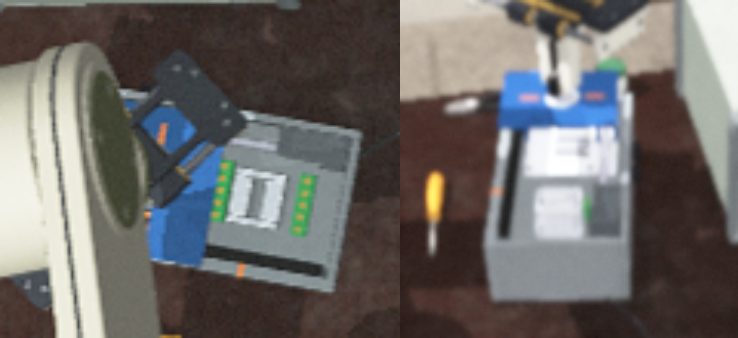

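The cover is held level over the left bay: top crop shows its right edge from about (238,120) to (203,265), and the rail is to the right. I'll check the yaw from that edge before lowering.

```bash
python3 - <<'E'
from h import *
s,R,y=tool();zt=s['position'][2]-10.6;print("tcp in chassis",inch(s['position']).round(1),y)
for n in("top","side"):
    p,d=load(n,4);hsv=cv2.cvtColor(p,cv2.COLOR_RGB2HSV);m=cv2.inRange(hsv,(98,110,60),(118,255,255))>0
    P,u,v=deproj(n,d,m);g=abs(P[:,2]-zt)<9;u,v=u[g],v[g]
    Q=np.array([rot(CY).T@(onz(n,a,b,zt)[:2]-CH) for a,b in zip(u,v)])
    print(n,"x",Q[:,0].min().round(1),Q[:,0].max().round(1),"y",Q[:,1].min().round(1),Q[:,1].max().round(1))
    E=[]
    for x0 in range(-60,40,8):
        k=abs(Q[:,0]-x0)<4
        if k.sum()>5:E.append((x0,Q[k,1].min()))
    E=np.array(E);f=np.polyfit(E[:,0],E[:,1],1);print(" right edge: dyaw deg",-np.degrees(np.arctan(f[0])).round(2),"y@0",f[1].round(1),(E[:,1]-np.polyval(f,E[:,0])).round(1))
    E=[]
    for y0 in range(-15,85,8):
        k=abs(Q[:,1]-y0)<4
        if k.sum()>5:E.append((y0,Q[k,0].max(),Q[k,0].min()))
    E=np.array(E).round(1);print(E.tolist())
E
```

```text
tcp in chassis [ 3.  31.3] 42.5459521605359
top x -60.8 59.6 y -20.6 63.9
 right edge: dyaw deg -0.4 y@0 -18.5 [ 1.3 -1.7 -1.2  0.6 -0.5  0.9  0.3  1.7 -0.9 -0.5  0.9 -0.2 -0.8]
[[-15.0, 34.1, -60.4], [-7.0, 37.2, -60.2], [1.0, 33.8, -60.6], [9.0, 51.6, -60.8], [17.0, 57.6, -59.7], [25.0, 59.6, -52.6], [33.0, 58.2, 37.0], [41.0, 56.9, 36.5]]
side x -60.3 61.4 y -26.2 79.4
 right edge: dyaw deg -0.69 y@0 -17.7 [ 1.6  1.3  1.   0.8 -8.2  0.2  0.   4.2 -0.6 -0.8 -1.1 -1.4  2.8]
[[-15.0, 59.0, -57.7], [-7.0, 61.4, -58.6], [1.0, 61.3, -59.0], [9.0, 61.0, -59.9], [17.0, 60.8, -60.3], [25.0, 60.6, -58.9], [33.0, 57.6, -59.4], [41.0, 57.4, -60.3], [49.0, 57.2, -58.4], [57.0, 57.0, -58.8], [65.0, 56.7, -59.7], [73.0, 59.3, -57.9], [81.0, 56.2, 36.7]]
```

```bash
python3 - <<'E'
from h import *
go([*ch(0,33),122],CY+53)
go([*ch(0,33),107],CY+53)
E
```

```text
t 6.5 pos [521.2 152.5 159.2] yaw 42.55 -> dx -0.009 dy -0.069 dz 0.744 turn -0.004 | q [ 0.19  0.01  1.72 -0.    1.41  1.02]
t 6.5 pos [521.2 152.5 159.2] yaw 42.55 -> dx -0.009 dy -0.069 dz 1.044 turn -0.004 | q [ 0.19  0.01  1.72 -0.    1.41  1.02]
```

```bash
python3 -m pendant '[{"dx":-0.01,"dy":-0.07,"dz":0.1,"turn":0,"hand":0},{"dx":-0.01,"dy":-0.07,"dz":0.4,"turn":0,"hand":0},{"dx":-0.01,"dy":-0.07,"dz":0.7,"turn":0,"hand":0},{"dx":-0.01,"dy":-0.07,"dz":0.74,"turn":0,"hand":0},{"dx":-0.01,"dy":-0.07,"dz":0.74,"turn":0,"hand":0},{"dx":-0.01,"dy":-0.07,"dz":0.74,"turn":0,"hand":0}]'
python3 - <<'E'
from h import *
s,R,y=tool();print("tcp in chassis",inch(s['position']).round(1),s['position'][2])
go([*ch(0,33),107],CY+53)
E
```

```text
t: 7.05
position: [518.8, 155.8, 122.7]
eef_rot: [0.932, 0.363, 0.0, 0.0]
force: [0.0, 0.7, -1.9]
width: 10.1
finger_force: 30.0
tcp in chassis [ 0.  34.1] 122.70941385452032
t 7.0 pos [518.8 155.8 122.7] yaw 42.59 -> dx -0.018 dy 0.013 dz 0.314 turn 0.002 | q [ 0.2   0.04  1.76 -0.    1.34  1.02]
```

```bash
python3 -m pendant '[{"dx":0,"dy":0,"dz":0.06,"turn":0,"hand":0},{"dx":0,"dy":0,"dz":0.12,"turn":0,"hand":0},{"dx":0,"dy":0,"dz":0.18,"turn":0,"hand":0},{"dx":0,"dy":0,"dz":0.22,"turn":0,"hand":0},{"dx":0,"dy":0,"dz":0.22,"turn":0,"hand":0}]'
python3 -m pendant '[{"dx":0,"dy":0,"dz":0.04,"turn":0,"hand":0},{"dx":0,"dy":0,"dz":0.08,"turn":0,"hand":0},{"dx":0,"dy":0,"dz":0.08,"turn":0,"hand":0}]'
python3 - <<'E'
from h import *
s,R,y=tool();print("tcp in chassis",inch(s['position']).round(1),s['position'][2],s['moment'],s['force'])
coverview(5,s['position'][2]-10.6)
E
```

```text
t: 7.55
position: [518.6, 155.8, 111.4]
eef_rot: [0.932, 0.363, -0.0, -0.0]
force: [-0.2, -0.1, -0.5]
width: 9.8
finger_force: 30.0
t: 7.85
position: [518.8, 155.8, 107.6]
eef_rot: [0.932, 0.363, 0.0, 0.0]
force: [-0.6, 0.5, 0.3]
width: 10.0
finger_force: 30.0
tcp in chassis [ 0.  34.1] 107.57527065727204 [0.03433314 0.15797458 0.02324097] [-0.60937851  0.48230418  0.26901931]
top 511 centre [513.6 129.3] size 138.1 60.5 yaw 10.41 z 96.5 slope [-0.004  0.001]
side 644 centre [518.2 150.3] size 118.5 105.9 yaw -10.7 z 99.0 slope [-0.002  0.002]
```

```bash
python3 -m pendant '[{"dx":-0.06,"dy":0.05,"dz":0,"turn":0,"hand":0},{"dx":-0.16,"dy":0.12,"dz":0,"turn":0,"hand":0},{"dx":-0.28,"dy":0.21,"dz":0,"turn":0,"hand":0},{"dx":-0.4,"dy":0.3,"dz":0,"turn":0,"hand":0},{"dx":-0.52,"dy":0.39,"dz":0,"turn":0,"hand":0},{"dx":-0.64,"dy":0.48,"dz":0,"turn":0,"hand":0},{"dx":-0.64,"dy":0.48,"dz":0,"turn":0,"hand":0}]'
python3 - <<'E'
from h import *
s,R,y=tool();print("tcp in chassis",inch(s['position']).round(1),s['position'][2],y,s['moment'],rot(CY).T@s['force'][:2])
E
```

```text
t: 8.65
position: [511.2, 115.2, 107.6]
eef_rot: [0.932, 0.363, -0.0, 0.0]
force: [0.4, -1.0, 0.9]
width: 10.1
finger_force: 30.0
tcp in chassis [-0.1 -7.2] 107.61938518055585 42.52919660602287 [-0.20397885  0.10655339  0.08175507] [ 0.53106328 -0.94015975]
```

Sliding freely. Next I'll slide 34 mm, then go slowly into the stop.

```bash
python3 -m pendant '[{"dx":-0.06,"dy":0.05,"dz":0,"turn":0,"hand":0},{"dx":-0.16,"dy":0.12,"dz":0,"turn":0,"hand":0},{"dx":-0.28,"dy":0.21,"dz":0,"turn":0,"hand":0},{"dx":-0.4,"dy":0.3,"dz":0,"turn":0,"hand":0},{"dx":-0.5,"dy":0.38,"dz":0,"turn":0,"hand":0},{"dx":-0.54,"dy":0.41,"dz":0,"turn":0,"hand":0},{"dx":-0.54,"dy":0.41,"dz":0,"turn":0,"hand":0}]'
python3 - <<'E'
from h import *
s,R,y=tool();print("tcp in chassis",inch(s['position']).round(1),s['position'][2],y,s['moment'],rot(CY).T@s['force'][:2])
E
python3 -m pendant '[{"dx":-0.02,"dy":0.015,"dz":0,"turn":0,"hand":0},{"dx":-0.04,"dy":0.03,"dz":0,"turn":0,"hand":0},{"dx":-0.05,"dy":0.04,"dz":0,"turn":0,"hand":0},{"dx":-0.05,"dy":0.04,"dz":0,"turn":0,"hand":0}]'
python3 - <<'E'
from h import *
s,R,y=tool();print("tcp in chassis",inch(s['position']).round(1),s['position'][2],y,s['moment'],rot(CY).T@s['force'][:2])
E
```

```text
t: 9.35
position: [505.3, 82.5, 107.6]
eef_rot: [0.932, 0.363, -0.0, 0.0]
force: [-0.2, -1.3, 0.9]
width: 9.5
finger_force: 30.0
tcp in chassis [  0.  -40.5] 107.64367309340072 42.55230818322164 [-0.16530817  0.12764297  0.01806825] [ 0.03634342 -1.33421714]
t: 9.75
position: [504.8, 80.0, 107.6]
eef_rot: [0.932, 0.363, -0.0, -0.0]
force: [0.4, 1.1, 0.8]
width: 9.4
finger_force: 30.0
tcp in chassis [  0. -43.] 107.62247471405688 42.59894329417888 [ 0.1740116   0.07152769 -0.07681195] [0.15849488 1.12170025]
```

```bash
for i in 1 2 ; do python3 -m pendant '[{"dx":-0.015,"dy":0.012,"dz":0,"turn":0,"hand":0},{"dx":-0.015,"dy":0.012,"dz":0,"turn":0,"hand":0},{"dx":-0.015,"dy":0.012,"dz":0,"turn":0,"hand":0}]' >/dev/null
python3 - <<'E'
from h import *
s,R,y=tool();print("tcp in chassis",inch(s['position']).round(1),s['position'][2].round(1),y,s['moment'],(rot(CY).T@s['force'][:2]).round(2))
E
done
```

```text
tcp in chassis [  0. -44.] 107.6 42.59094112527575 [ 0.24415373  0.0067587  -0.05134225] [-0.68  0.6 ]
tcp in chassis [  0.1 -45. ] 107.7 42.58735476864351 [ 0.20583269  0.08708381 -0.06852884] [-0.31 -0.09]
```

```bash
for i in 1 2 3; do python3 -m pendant '[{"dx":-0.015,"dy":0.012,"dz":0,"turn":0,"hand":0},{"dx":-0.015,"dy":0.012,"dz":0,"turn":0,"hand":0},{"dx":-0.015,"dy":0.012,"dz":0,"turn":0,"hand":0}]' >/dev/null
python3 - <<'E'
from h import *
s,R,y=tool();print("tcp in chassis",inch(s['position']).round(1),s['position'][2].round(1),y,s['moment'],(rot(CY).T@s['force'][:2]).round(2))
E
done
python3 - <<'E'
from h import *
s,R,y=tool();coverview(6,s['position'][2]-10.6)
e=load("side",6)[0];c=load("top",6)[0]
cv2.imwrite("pics/c6.png",np.hstack([cv2.resize(c[165:275,130:260],(400,338)),cv2.resize(e[110:220,165:265],(372,409))[:338]])[:,:,::-1])
E
```

```text
tcp in chassis [  0.1 -46. ] 107.6 42.58611995850553 [ 0.1763416   0.06001241 -0.05979766] [-0.12  1.82]
tcp in chassis [ -0.1 -46.3] 107.6 42.60712174418604 [ 1.01766176  0.22201028 -0.00105881] [-1.08  6.1 ]
tcp in chassis [ -0.4 -46.7] 107.6 42.621171414997704 [1.47796732 0.32167457 0.03472456] [-3.77  6.7 ]
top few
side 659 centre [501.7  70.2] size 118.3 105.0 yaw -8.75 z 98.9 slope [0.001 0.   ]
```

View pics/c6.png

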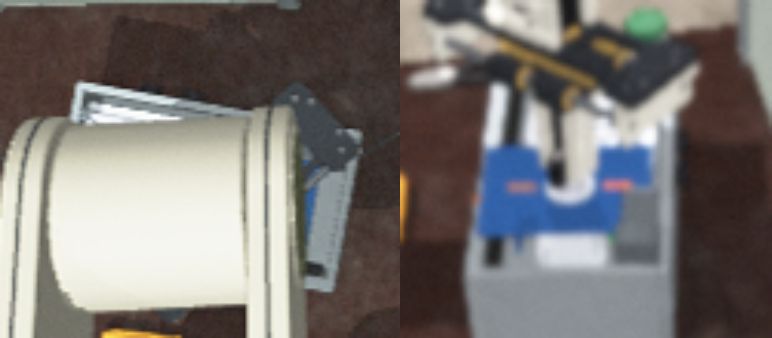

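The cover met the stop at y = -46.3, with 6 N building up. The side crop shows it at the right end with its rear under the keeper. I'll ease off slightly and turn the wing clockwise 53°, which is 6.63 units.

```bash
python3 -m pendant '[{"dx":0.02,"dy":-0.01,"dz":0,"turn":0.2,"hand":0},{"dx":0.02,"dy":-0.01,"dz":0,"turn":0.8,"hand":0},{"dx":0.02,"dy":-0.01,"dz":0,"turn":1.4,"hand":0},{"dx":0.02,"dy":-0.01,"dz":0,"turn":2.0,"hand":0},{"dx":0.02,"dy":-0.01,"dz":0,"turn":2.6,"hand":0},{"dx":0.02,"dy":-0.01,"dz":0,"turn":3.2,"hand":0},{"dx":0.02,"dy":-0.01,"dz":0,"turn":3.8,"hand":0},{"dx":0.02,"dy":-0.01,"dz":0,"turn":4.4,"hand":0},{"dx":0.02,"dy":-0.01,"dz":0,"turn":5.0,"hand":0},{"dx":0.02,"dy":-0.01,"dz":0,"turn":5.6,"hand":0},{"dx":0.02,"dy":-0.01,"dz":0,"turn":6.2,"hand":0},{"dx":0.02,"dy":-0.01,"dz":0,"turn":6.63,"hand":0}]'
python3 -m pendant '[{"dx":0,"dy":0,"dz":0,"turn":0,"hand":0},{"dx":0,"dy":0,"dz":0,"turn":0,"hand":0}]'
python3 - <<'E'
from h import *
s,R,y=tool();print("tcp in chassis",inch(s['position']).round(1),s['position'][2].round(1),y-CY,s['moment'],(rot(CY).T@s['force'][:2]).round(2),s['width'],s['joint_positions'])
coverview(7,s['position'][2]-10.6)
e=load("side",7)[0];c=load("top",7)[0]
cv2.imwrite("pics/c7.png",np.hstack([cv2.resize(c[165:275,130:260],(400,338)),cv2.resize(e[110:220,165:265],(372,409))[:338]])[:,:,::-1])
go([*ch(0,-45.8),98],CY)
E
```

```text
t: 12.55
position: [504.2, 76.2, 107.5]
eef_rot: [0.996, -0.093, -0.0, 0.0]
force: [-1.7, 2.3, 0.6]
width: 9.6
finger_force: 30.0
t: 12.75
position: [504.3, 76.2, 107.5]
eef_rot: [0.996, -0.09, -0.0, 0.0]
force: [-1.7, 2.3, 0.4]
width: 9.6
finger_force: 30.0
tcp in chassis [  0.2 -46.9] 107.5 0.0627966456148652 [ 0.42321225  0.42283623 -0.04583168] [-2.13  1.91] 9.598841035879103 [ 4.94510819e-02 -3.03431201e-02  1.86166056e+00 -1.47285235e-04
  1.31071495e+00  1.80105257e+00]
top few
side 611 centre [502.7  65.8] size 120.2 96.6 yaw -8.8 z 98.7 slope [-0.002  0.001]
t 12.8 pos [504.3  76.2 107.5] yaw -10.38 -> dx -0.004 dy -0.022 dz 0.189 turn 0.005 | q [ 0.05 -0.03  1.86 -0.    1.31  1.8 ]
```

View pics/c7.png

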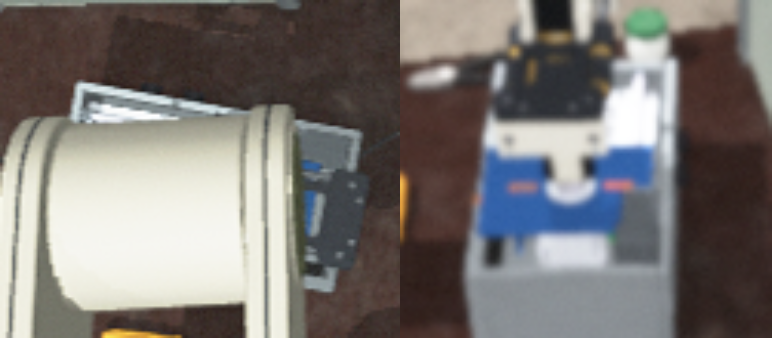

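The wing is in line with chassis x and the cover hasn't moved (orange lines still at (522,187) and (618,187) in the side crop). I'll press down in stages.

```bash
python3 -m pendant '[{"dx":0,"dy":-0.01,"dz":0.04,"turn":0,"hand":0},{"dx":0,"dy":-0.01,"dz":0.08,"turn":0,"hand":0},{"dx":0,"dy":-0.01,"dz":0.12,"turn":0,"hand":0},{"dx":0,"dy":-0.01,"dz":0.12,"turn":0,"hand":0}]'
for i in 1 2; do python3 -m pendant '[{"dx":0,"dy":0,"dz":0.03,"turn":0,"hand":0},{"dx":0,"dy":0,"dz":0.03,"turn":0,"hand":0},{"dx":0,"dy":0,"dz":0.03,"turn":0,"hand":0}]'; done
```

```text
t: 13.25
position: [504.5, 76.4, 101.3]
eef_rot: [0.996, -0.091, -0.0, 0.0]
force: [-1.7, -1.9, 0.9]
width: 9.7
finger_force: 30.0
t: 13.55
position: [504.6, 76.6, 100.1]
eef_rot: [0.996, -0.091, -0.0, 0.0]
force: [-2.2, -3.2, 1.5]
width: 10.1
finger_force: 30.0
t: 13.85
position: [504.6, 76.7, 98.7]
eef_rot: [0.996, -0.091, 0.0, 0.0]
force: [-3.8, -1.7, 4.7]
width: 10.1
finger_force: 30.0
```

```bash
for i in 1 2 3; do python3 -m pendant '[{"dx":0,"dy":0,"dz":0.02,"turn":0,"hand":0},{"dx":0,"dy":0,"dz":0.02,"turn":0,"hand":0},{"dx":0,"dy":0,"dz":0.02,"turn":0,"hand":0}]' | egrep 'pos|force:'; done
python3 - <<'E'
from h import *
s,R,y=tool();print(s['moment'],inch(s['position']));coverview(8,87)
E
```

```text
position: [504.7, 76.8, 98.4]
force: [-7.1, -2.4, 10.4]
finger_force: 30.0
position: [504.8, 76.7, 98.4]
force: [-10.9, -4.4, 18.7]
finger_force: 30.0
position: [505.1, 76.7, 98.2]
force: [-13.2, -3.3, 24.5]
finger_force: 30.0
[-0.56963288  2.65609144 -0.03512971] [  0.86850217 -46.18742496]
top few
side 584 centre [503.   68.8] size 119.4 97.4 yaw -9.18 z 89.7 slope [0.001 0.003]
```

```bash
python3 -m pendant '[{"dx":-0.01,"dy":0,"dz":-0.01,"turn":0,"hand":0},{"dx":-0.02,"dy":0,"dz":-0.01,"turn":0,"hand":0},{"dx":-0.02,"dy":0,"dz":-0.01,"turn":0,"hand":0},{"dx":-0.02,"dy":0,"dz":-0.01,"turn":0,"hand":0}]'
python3 - <<'E'
from h import *
s,R,y=tool();print(s['moment'],inch(s['position']),y-CY)
p,d=snap("side",9)
hsv=cv2.cvtColor(p,cv2.COLOR_RGB2HSV);m=cv2.inRange(hsv,(98,110,60),(118,255,255))>0
for k in(3,6,9):
    p,d=load("side",k);hsv=cv2.cvtColor(p,cv2.COLOR_RGB2HSV);m=cv2.inRange(hsv,(98,110,60),(118,255,255))>0
    P,u,v=deproj("side",d,m);z=np.median(P[(P[:,2]>60)&(P[:,0]<640),2])
    if k==3: c,a=np.array([489.,-228]),17.5
    else: c,a=ch(0,-51),CY
    Q=(P[:,:2]-c)@rot(a);g=(abs(P[:,2]-z)<8)&(abs(Q[:,1])<55)&(abs(Q[:,0])<70)
    print(k,z,[(x,P[g&(abs(Q[:,0]-x)<6),2].mean().round(2)) for x in(-55,-35,-15,25,40)])
cv2.imwrite("pics/c9.png",cv2.resize(p[125:215,165:265],None,fx=6,fy=6,interpolation=2)[:,:,::-1])
E
```

```text
t: 15.25
position: [504.9, 76.7, 98.3]
eef_rot: [0.996, -0.091, 0.001, 0.0]
force: [-7.2, -3.2, 16.4]
width: 10.0
finger_force: 30.0
[-0.66060359  1.43519677 -0.03590178] [  0.65116441 -46.2017597 ] -0.02877614934669026
3 149.8802581980275 [(-55, np.float64(150.03)), (-35, np.float64(149.92)), (-15, np.float64(149.89)), (25, np.float64(150.12)), (40, np.float64(150.04))]
6 98.87494316689225 [(-55, np.float64(99.06)), (-35, np.float64(98.72)), (-15, np.float64(98.92)), (25, np.float64(98.57)), (40, np.float64(99.26))]
9 89.66031410773235 [(-55, np.float64(89.59)), (-35, np.float64(89.9)), (-15, np.float64(89.9)), (25, np.float64(89.67)), (40, np.float64(89.54))]
```

View pics/c9.png

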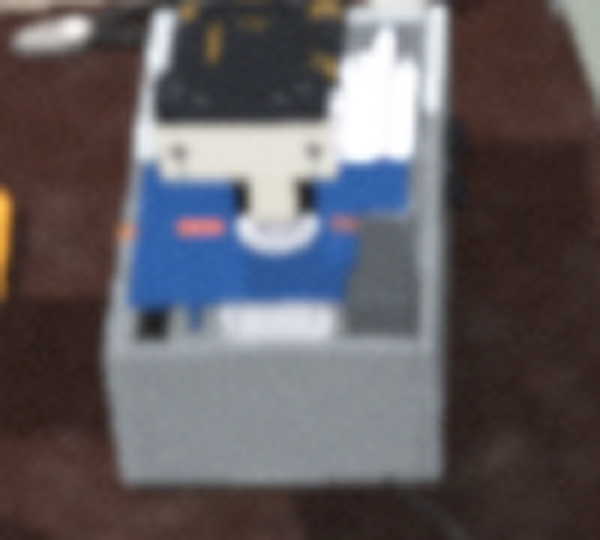

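The cover lies level: its front and rear heights agree within 0.4 mm. It is pressed at 16 N, with the orange mark at (125,230) level with the wing and the lines at (200,227) and (345,222). The key is in the slot, since the plate dropped below 88 mm to flush. Handing in.

```bash
python3 -c "
from cell import arm
print(arm.sign_off())"
```

```text
the job is handed in; nothing more can be done
None
```

I handed the job in at about 15 s: the cover is hooked on the rail and slid to the stop, the wing is turned in line, and my fingers still hold it pressed flush at about 16 N.

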